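Pack the pickling jar

ROBOT

A 6-joint arm with a two-finger parallel gripper is mounted at the origin on the work surface. World frame = base frame: x ahead of the robot, y to its left, z up, the work surface at z = 0. Lengths are in m, angles in rad, forces in N, time in s.
With the tool pointing down it reaches from about 0.25 to 0.775 m from the base axis. Payload 4 kg.
Tool frame: the origin (TCP) lies midway between the tips of the shut fingers; the grasp point (between the pads) lies grip_point_offset behind it (grip_point_offset is the distance from the TCP to the grasp point, in m); z points along the fingers, y is the line along which they close (so a half turn about z gives the same grasp; the last joint's range is limited). The gripper opens to 94 mm and grips with 3 to 60 N. Pads are 16 mm wide; open, the fingers measure 119 mm over their backs; the gripper's body (75 mm by 177 mm) begins 78 mm behind the grasp point.
Start: joints at [-1.287, 0.087, 1.371, -0, 1.684, -0.103], TCP at [0.207, -0.509, 0.206] pointing down, gripper open.
Joint ranges: [-3.1, 3.1], [-0.76, 2.03], [0.27, 2.55], [-1.08, 4.22], [0.17, 2.65], [-2.57, 2.57]. Speed limits (rad/s): [2.79, 2.79, 3.14, 3.14, 3.14, 3.14].

INTERFACE

Orientations are given as [roll, pitch, yaw] about the fixed x, y, z axes, in that order (R = Rz(yaw) Ry(pitch) Rx(roll)).
In Python, from bench import * gives the robot as it stands. The module is installed in compiled form; this text tells all that it offers.
- The arm moves only by the tool apply_moves, never from a script. Its argument "commands" is a list of rows, each a list of 7 numbers: the turn, a rotation vector about the world's x, y, z in rad, then the shift along the world's x, y, z in m, then the opening in per cent of the stroke, from 0 (shut) to 100 (fully open). In form: [[ax, ay, az, x, y, z, jaw], ...]. A call has exactly 5 rows; each row is the pose to reach, as a shift and turn from the pose commanded when the call began; what a row does not reach only later rows make up. A row lasts 1/10 s, in which the tool goes at most 50 mm and 8.59 degrees, less where a joint would pass 70% of its speed; a pose out of reach is approached as far as the arm can. A call with a gripper value outside its range is refused whole. The fingers move at their own pace and stop on an object; the grip force is fixed at half the most. Time passes only in rows, so rows that repeat a pose let the fingers close, or fill a call up. It gives the time, the measured TCP pose, the force, the opening and the grip force at its end, in the units of the state.
- get_obs(): the state, without advancing time (a new reading comes with each control period).
- snapshot(name): name is "side" or "top"; returns a dict with "pixels" (384x512x3 uint8, red, green, blue), "vertical_fov" (degrees; the focal length in pixels is half the picture's height over the tangent of half this angle, whatever the lens; pixels are square), "cx", "cy" (the principal point, pixels), "k1" (the pictures are not rectified: a ray, as slopes to the right and down, at radius r is drawn at 1 + k1 r^2 times it, then the intrinsics apply), "rvec" (rotation vector, rad) and "tvec" (3), from world to camera coordinates, as OpenCV has them. Camera axes: x right, y down, z forward; pixel columns grow to the right and rows downward; lengths in m; the calibration is good to about 2 mm. A picture is of the moment at which its call begins. There is no depth.
- close_job(): hands the job in; it is judged then, once.
Trained networks look in the newest picture that a camera, given by its name, has taken for a name from the list of things; names that differ only in an ending like _2 or _b are one class to them, and where a whole thing is asked for, a point or a joint stands for the part that bears it (a point fixed in the world has none). Each returns a list of dicts, best first, with "score" (0 to 1); they miss things now and then, are a little off and sometimes report something else, mostly with a low value. They report only what shows in the picture. A call takes as long as a camera call. They do not tell look-alikes from the thing itself.
- masks_of(camera, query): "mask" (384x512 bool, what is visible of it) and "extent" ([left, top, right, bottom] in pixels, round what is visible of it).
- place_of(camera, query): "pixel" ([column, row] in pixels: a listed point, or the origin of a listed thing).
The state is a dict: "time": time; "joint_positions": joint angles; "qvel": joint speeds; "joint_torque": joint torques, N m; "tool_pos": TCP position; "ee_rot": TCP orientation; "wrist_force": force on the tool from outside, world axes, zero at the start; "wrist_torque": the same for the moment, N m; "width": finger opening in m; "finger_force": force on a finger pad.
Only numpy, scipy, OpenCV 4.12 (cv2) and the standard library are available. Lean on these libraries where they do the work, as an engineer would, in place of code of your own. Each camera call takes 0.05 s, during which the arm holds its last target. There are 200 camera calls.

TASK

Pack the three long, slim carrot batons from the chopping board into the glass pickling jar, one after another through its narrow neck, so that each ends up wholly inside, below the rim. Keep the jar standing where it is, and leave the thick carrot block, the short stub and everything else on the bench undisturbed.

Things in the scene. Friction and masses are not known exactly. Their poses are not given: they have to be found in the camera images.
- baton0: fresh-carrot baton, a square stick 90 x 24 x 24 mm, about 52 g, lying flat on the chopping board. Origin: centre of the face it lies on as it starts (12 mm below its middle); x along its length, z up. The three batons are alike
- baton1: fresh-carrot baton, a square stick 90 x 24 x 24 mm, about 52 g, lying flat on the chopping board. Origin: centre of the face it lies on as it starts (12 mm below its middle); x along its length, z up. The three batons are alike
- baton2: fresh-carrot baton, a square stick 90 x 24 x 24 mm, about 52 g, lying flat on the chopping board. Origin: centre of the face it lies on as it starts (12 mm below its middle); x along its length, z up. The three batons are alike
- baton0_a (a point): centre of one end face of baton0 (+45 mm along its x)
- baton0_b (a point): centre of one end face of baton0 (-45 mm along its x)
- baton1_a (a point): centre of one end face of baton1 (+45 mm along its x)
- baton1_b (a point): centre of one end face of baton1 (-45 mm along its x)
- baton2_a (a point): centre of one end face of baton2 (+45 mm along its x)
- baton2_b (a point): centre of one end face of baton2 (-45 mm along its x)
- jar: clear glass jar, open, loose, 0.8 kg, 225 mm tall, upright on the tray. Body 116 mm in outer diameter up to 162 mm height, sloping shoulder to 190 mm, then a straight neck, 58 mm outer and 50 mm inner diameter, with a thin steel wire band (65 mm) under the rim; walls 4 mm, floor 6 mm up with a low conical hump (18 mm): a baton let go in the neck drops wholly inside. Origin: centre of its underside, z up
- jar_mouth (a point): centre of the jar's open mouth, level with the rim (225 mm above the jar's underside)
- board: fixed white chopping board 220 x 400 x 15 mm, its long side along its y; origin: centre of its underside, on the bench; its top is 15 mm above the bench. Board and tray lie on either side of the robot's centre line and may be swapped
- tray: fixed flat aluminium tray 290 x 300 x 6 mm without a rim; origin: centre of its underside, on the bench
- block: thick block of carrot 90 x 44 x 40 mm (long side along its x, 40 mm high), too thick for the jar's neck, lying on the board among the batons; stays there. Origin: centre of its underside
- stub: short carrot stub 50 x 24 x 24 mm (long side along its x), lying on the board among the batons; stays there. Origin: centre of its underside
- mill: turned wooden pepper mill, 250 mm tall, 58 mm in diameter, standing on the tray by a corner; origin: centre of its underside
- oil: amber glass oil bottle, 240 mm tall, 62 mm in diameter, standing on the tray by a corner; origin: centre of its underside
- squeeze: cream-coloured squeeze bottle with a pointed nozzle, 165 mm tall, 56 mm in diameter, standing on the tray by a corner; origin: centre of its underside
- salt: open steel salt pot, 50 mm tall, 68 mm in diameter, standing on the tray by a corner; origin: centre of its underside
- bowl: steel bowl, 55 mm tall, 150 mm across the rim, on the bench beyond the board and tray; origin: centre of its underside
There are look-alikes about, which are no part of the job. Leave any pink or purple look-alike of the block alone. What is shaped like the jar but turquoise or yellow is not meant.

How it is judged:
By the outcome, as a careful person would: the job done as asked, in the order asked, and still so for the second after the job is handed in, with the robot touching nothing.
It also fails if it takes over 72 s, if anything falls off the work surface, if the arm or the gripper's body presses on something with over 40 N, if the wrist force passes 120 N, or if a joint passes its speed limit or range.

## Working session

There is one attempt and no reset: what is moved stays moved. The work goes in short steps, Python scripts to look and compute and a tool call to move; the robot and the scene stay as the last step left them, time stands still between calls to the robot, and variables do not carry over. Pictures are saved under pics/ and viewed, at most 10 in all, crops included, and the job is handed in when it is done.

Besides the shell and the picture viewer there is one more tool, called by a JSON object that holds its "api" and its "payload". apply_moves: Moves the arm, as the interface text tells. Its arguments: {"type":"object","properties":{"commands":{"type":"array"}},"required":["commands"]}

```bash
mkdir -p pics; cat > h.py <<'E'
from bench import *
import numpy as np, cv2
def cam(s):
    f=192/np.tan(np.radians(s["vertical_fov"])/2)
    R,_=cv2.Rodrigues(np.array(s["rvec"],float)); return f,R,np.array(s["tvec"],float)
def pt(s,px,z):
    f,R,t=cam(s); d=(np.array(px,float)-[s["cx"],s["cy"]])/f
    u=d.copy()
    for _ in range(30): u=d/(1+s["k1"]*(u@u))
    w=R.T@np.array([u[0],u[1],1]); c=-R.T@t
    return c+w*(z-c[2])/w[2]
def proj(s,P):
    f,R,t=cam(s); q=R@np.array(P,float)+t; u=q[:2]/q[2]
    return u*(1+s["k1"]*(u@u))*f+[s["cx"],s["cy"]]
def save(s,n,crop=None,k=1):
    im=s["pixels"][:,:,::-1]
    if crop: a,b,c,d=crop; im=im[b:d,a:c]
    cv2.imwrite("pics/"+n,cv2.resize(im,None,fx=k,fy=k,interpolation=cv2.INTER_CUBIC))
E
python3 - <<'E'
from h import *
o=get_obs(); print(o)
for n in("top","side"):
    s=snapshot(n); save(s,n+"0.png",k=1.5); print(n,{k:v for k,v in s.items() if k!="pixels"})
    for q in ("baton0","baton0_a","jar","jar_mouth","board","tray","block","stub"):
        print(q,[(np.round(d["pixel"]).tolist(),round(d["score"],2)) for d in place_of(n,q)])
E
```

```text
{'time': 0.0, 'joint_positions': array([-1.28712765e+00,  8.79341145e-02,  1.37223733e+00, -9.88984980e-06,
        1.68358469e+00, -1.03112198e-01]), 'qvel': array([-0.00056079, -0.00145571, -0.00018182, -0.00083577,  0.00015738,
        0.00171162]), 'joint_torque': array([ 2.05887574e-05, -3.40175021e+01, -3.02426147e+01,  7.18466006e-02,
        3.30527429e-02, -1.62909409e-04]), 'tool_pos': array([ 0.20729868, -0.50885262,  0.20432417]), 'ee_rot': array([-3.13943965e+00, -2.12909364e-04,  3.86779540e-01]), 'wrist_force': array([ 0.58486933, -0.14825803,  0.79668111]), 'wrist_torque': array([ 0.01572031,  0.00658641, -0.04080129]), 'finger_force': 0.0, 'width': 0.0940097101088134}
top {'vertical_fov': 48.04051280812243, 'cx': 256.1144145029133, 'cy': 193.83230254523087, 'k1': -0.14902989422080704, 'rvec': array([ 2.10962147, -2.11974311,  0.21547565]), 'tvec': array([0.0083199 , 0.51652788, 1.5957415 ])}
baton0 [([335.0, 198.0], 0.7), ([355.0, 192.0], 0.6), ([275.0, 182.0], 0.53)]
baton0_a [([356.0, 183.0], 0.73), ([353.0, 205.0], 0.71)]
jar [([204.0, 200.0], 0.94), ([149.0, 146.
[... 404 characters left out ...]
 51.536388197164904, 'cx': 250.64759011664714, 'cy': 187.36047030601108, 'k1': 0.005874500920674823, 'rvec': array([ 2.36518757, -0.23709219,  0.09498946]), 'tvec': array([-0.48339212,  0.20865005,  1.38178469])}
baton0 [([281.0, 323.0], 0.82), ([272.0, 299.0], 0.62), ([272.0, 234.0], 0.5)]
baton0_a [([282.0, 293.0], 0.58), ([296.0, 321.0], 0.57), ([269.0, 321.0], 0.54)]
jar [([169.0, 184.0], 0.8), ([283.0, 141.0], 0.78), ([241.0, 187.0], 0.59)]
jar_mouth [([160.0, 142.0], 0.79), ([285.0, 98.0], 0.76), ([236.0, 141.0], 0.6)]
board [([275.0, 278.0], 0.65)]
tray [([246.0, 182.0], 0.87)]
block [([269.0, 273.0], 0.81), ([196.0, 345.0], 0.76), ([183.0, 300.0], 0.71)]
stub [([280.0, 256.0], 0.68)]
```

View pics/top0.png

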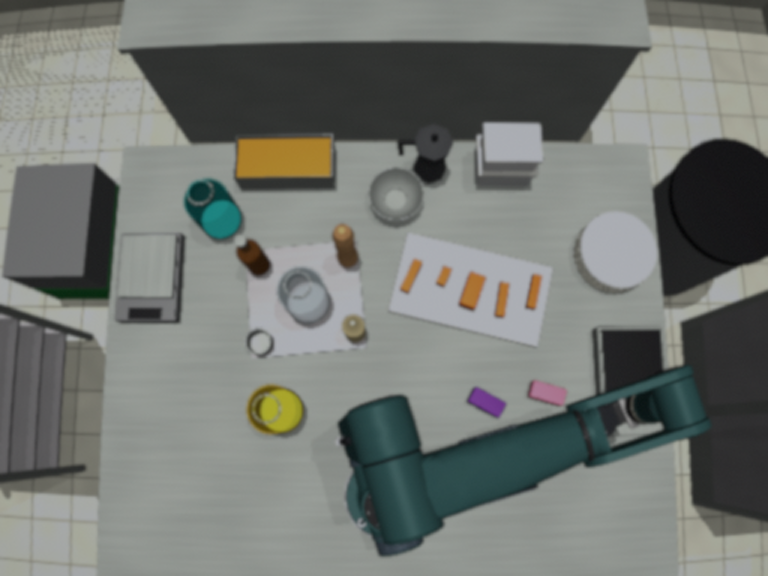

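View pics/side0.png

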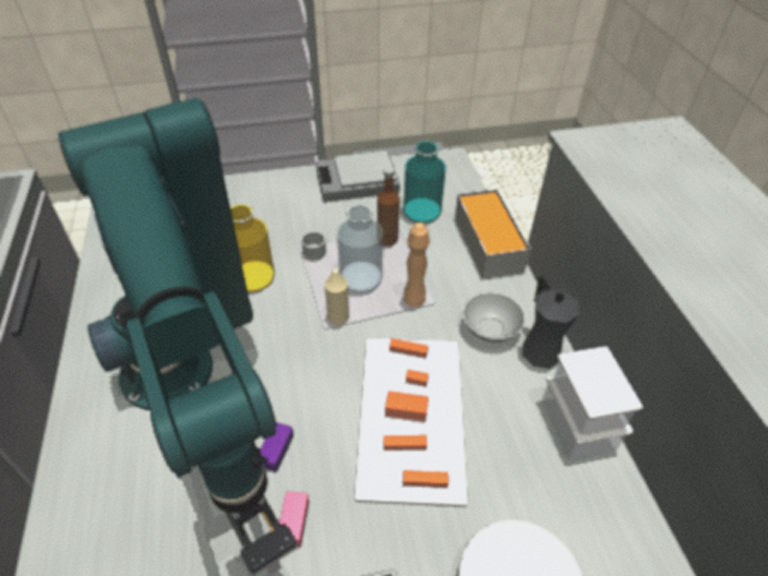

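The top view (in 512-pixel coordinates) shows five carrot pieces on the board. They are at about (274,184) slim, (296,184) short stub, (315,193) thick block, (335,199) slim and (356,194) slim. The clear jar is in the middle of the tray at (202,195). The turquoise (147,145) and yellow (184,273) jars and the purple and pink blocks (324,268) and (365,262) are decoys. The side view agrees.

I'll measure these and check with one crop.

```bash
python3 - <<'E'
from h import *
import bench
print([n for n in dir(bench) if n[0]!='_'], getattr(bench,'grip_point_offset',None))
for n in("top","side"):
    s=snapshot(n); hsv=cv2.cvtColor(s["pixels"],cv2.COLOR_RGB2HSV)
    m=cv2.inRange(hsv,(3,150,120),(16,255,255))
    k,l,st,c=cv2.connectedComponentsWithStats(m)
    for i in range(1,k):
        if st[i,4]<40: continue
        ys,xs=np.nonzero(l==i)
        P=np.array([pt(s,(x,y),.027)[:2] for x,y in zip(xs,ys)])
        (cx,cy),wh,a=cv2.minAreaRect((P*1000).astype(np.float32))
        d=np.cov(P.T); w,v=np.linalg.eigh(d); ax=v[:,1]*np.sign(v[0,1])
        print(n,c[i].round(),st[i,4],"mean",P.mean(0).round(4),"rect",round(cx),round(cy),np.round(wh),"dir",np.degrees(np.arctan2(ax[1],ax[0])).round(1))
    for q,z in(("jar_mouth",.231),("jar",.006),("mill",.006),("squeeze",.006),("oil",.006)):
        for d in place_of(n,q): print(n,q,np.round(d["pixel"],1),round(d["score"],2),pt(s,d["pixel"],z).round(4))
    if n=="top": save(s,"crop_top.png",(150,130,390,250),3.3)
E
```

```text
['IKError', 'close_job', 'get_obs', 'grip_point_offset', 'masks_of', 'place_of', 'snapshot'] 0.0188
top [275. 182.] 57 mean [ 0.5687 -0.0663] rect 562 -63 [14. 81.] dir -25.1
top [314. 194.] 192 mean [ 0.522  -0.2211] rect 522 -221 [36. 85.] dir -21.1
top [355. 194.] 91 mean [ 0.5193 -0.3827] rect 519 -383 [16. 84.] dir -14.4
top [334. 200.] 85 mean [ 0.4974 -0.2984] rect 497 -298 [16. 81.] dir -10.9
top jar_mouth [197.2 188. ] 0.86 [0.5012 0.2075 0.231 ]
top jar_mouth [173.5 272.1] 0.83 [0.2163 0.2811 0.231 ]
top jar_mouth [133.5 126.6] 0.6 [0.7274 0.4433 0.231 ]
top jar [203.7 200.8] 0.85 [0.4992 0.2121 0.006 ]
top jar [188.  274.3] 0.76 [0.2132 0.2678 0.006 ]
top jar [148.5 145.8] 0.7 [0.7282 0.4436 0.006 ]
top jar [203.1 187.1] 0.44 [0.5544 0.2155 0.006 ]
top mill [230.7 172.4] 0.71 [0.6137 0.1066 0.006 ]
top mill [355.9 191.9] 0.59 [ 0.5321 -0.3906  0.006 ]
top squeeze [236.8 224.5] 0.77 [0.4049 0.0814 0.006 ]
top oil [176.2 177.9] 0.77 [0.5926 0.3242 0.006 ]
top oil [235.4 223.6] 0.68 [0.4085 0.0869 0.006 ]
top oil [314.9 194.5] 0.62 [ 0.5223 -0.2261  0.006 ]
side [272. 231.] 1
[... 198 characters left out ...]
 83.] dir -19.9
side [270. 294.] 180 mean [ 0.494 -0.297] rect 494 -297 [20. 81.] dir -11.2
side [284. 318.] 201 mean [ 0.5148 -0.3822] rect 515 -383 [22. 80.] dir -13.9
side jar_mouth [284.6  98.6] 0.98 [0.7203 0.4304 0.231 ]
side jar_mouth [237.1 139.9] 0.71 [0.4864 0.2109 0.231 ]
side jar_mouth [160.8 145.2] 0.66 [0.2172 0.2355 0.231 ]
side jar [173.5 182.9] 0.96 [0.2325 0.2678 0.006 ]
side jar [205.9 167.6] 0.71 [0.3704 0.3309 0.006 ]
side jar [235.9 187.5] 0.7 [0.4727 0.193  0.006 ]
side jar [281.6 139.7] 0.56 [0.7244 0.4448 0.006 ]
side mill [276.5 198.7] 0.78 [0.6156 0.103  0.006 ]
side squeeze [224.4 212.7] 0.84 [0.4081 0.0731 0.006 ]
side oil [258.7 157.2] 0.7 [0.5992 0.3506 0.006 ]
```

View pics/crop_top.png

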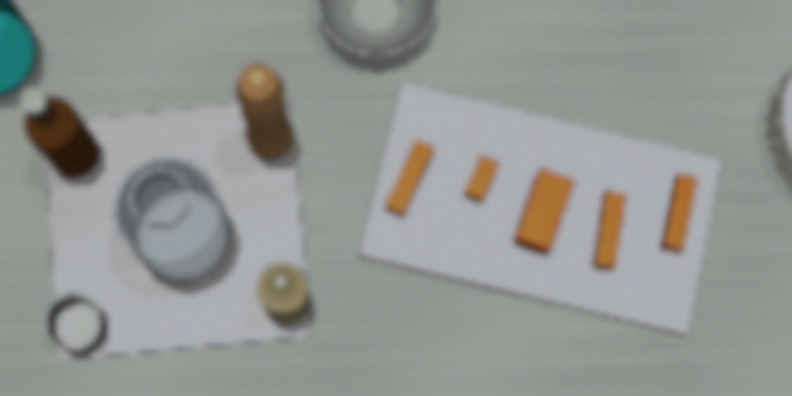

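Targets: batons at (274,184), (335,199) and (356,194). The short stub (296,184) and the thick block (315,193) are rejected by size. The clear jar on the tray, at about (0.497,0.208), is the right one. I'll start moving towards the middle baton, B.

{"api": "apply_moves", "payload": {"commands": [[0,0,-0.12,0.03,0.02,0.02,100],[0,0,-0.24,0.06,0.045,0.02,100],[0,0,-0.36,0.09,0.07,0.02,60],[0,0,-0.48,0.12,0.09,0.02,55],[0,0,-0.58,0.15,0.11,0.02,55]]}}

```text
time: 2.0
tool_pos: [0.3585, -0.3984, 0.2258]
ee_rot: [3.141, -0.0, -0.198]
wrist_force: [-0.0, -0.1, -0.3]
width: 0.0736
finger_force: 0.0
```

{"api": "apply_moves", "payload": {"commands": [[0,0.08,0,0.03,0.02,0,55],[0,0.2,0,0.065,0.045,-0.02,55],[0.05,0.3,0,0.1,0.065,-0.03,55],[0.07,0.4,0,0.135,0.09,-0.04,55],[0.09,0.48,0,0.16,0.11,-0.04,55]]}}

```text
time: 2.5
tool_pos: [0.5192, -0.2872, 0.1829]
ee_rot: [3.139, 0.495, -0.191]
wrist_force: [0.8, -0.7, -1.0]
width: 0.0517
finger_force: 0.0
```

```bash
cat >> h.py <<'E'
from scipy.spatial.transform import Rotation as Ro
def st(log=True):
    o=get_obs(); R=Ro.from_euler('xyz',o["ee_rot"])
    g=o["tool_pos"]-R.as_matrix()[:,2]*grip_point_offset
    print("t",round(o["time"],2),"tcp",o["tool_pos"].round(4),"grasp",g.round(4),"z",R.as_matrix()[:,2].round(3),"x",R.as_matrix()[:,0].round(3),"w",round(o["width"],4),"ff",round(o["finger_force"],1),"F",o["wrist_force"].round(1),"q",o["joint_positions"].round(3))
    if log: open("log.txt","a").write(repr([o["joint_positions"].tolist(),o["tool_pos"].tolist(),o["ee_rot"].tolist()])+"\n")
    return o,R,g
def goal(h,a,g):
    "heading h deg, tilt a deg about left axis, grasp point g -> shift/turn from now"
    o,R,g0=st(); c,s=np.cos(np.radians(h)),np.sin(np.radians(h))
    R0=Ro.from_matrix(np.array([[c,s,0],[s,-c,0],[0,0,-1]]).T)
    T=Ro.from_rotvec(np.radians(a)*np.array([-s,c,0]))*R0
    t=np.array(g)+T.as_matrix()[:,2]*grip_point_offset
    print("turn",(T*R.inv()).as_rotvec().round(3),"shift",(t-o["tool_pos"]).round(4)); return T,t
E
python3 - <<'E'
from h import *
goal(-11,30,(.5165,-.301,.10))
E
```

```text
t 2.5 tcp [ 0.5192 -0.2872  0.1829] grasp [ 0.528  -0.2888  0.1994] z [-0.467  0.088 -0.88 ] x [ 0.864 -0.167 -0.475] w 0.0517 ff 0.0 F [ 0.8 -0.7 -1. ] q [-0.511  0.571  0.877 -0.183  2.158  1.185]
turn [ 0.008  0.028 -0.002] shift [-0.0119 -0.012  -0.0991]
```

{"api": "apply_moves", "payload": {"commands": [[0.008,0.028,0,-0.012,-0.012,-0.04,55],[0.008,0.028,0,-0.012,-0.012,-0.08,55],[0.008,0.028,0,-0.012,-0.012,-0.11,55],[0.008,0.028,0,-0.012,-0.012,-0.13,55],[0.008,0.028,0,-0.012,-0.012,-0.13,55]]}}

```text
time: 3.0
tool_pos: [0.5036, -0.3001, 0.0513]
ee_rot: [-3.14, 0.525, -0.191]
wrist_force: [-0.2, 0.9, -0.4]
width: 0.0518
finger_force: 0.0
```

```bash
python3 - <<'E'
from h import *
goal(-11,30,(.5165,-.2995,.037))
s=snapshot("side"); f=proj(s,(.5,-.297,.03)).astype(int); print(f)
save(s,"b1.png",(200,220,340,330),5)
E
```

```text
t 3.0 tcp [ 0.5036 -0.3001  0.0513] grasp [ 0.5128 -0.302   0.0676] z [-0.492  0.097 -0.865] x [ 0.85  -0.164 -0.501] w 0.0518 ff 0.0 F [-0.2  0.9 -0.4] q [-0.534  0.638  1.05  -0.18   1.948  1.204]
turn [-0.002 -0.001  0.   ] shift [ 0.0037  0.0024 -0.0306]
[271 293]
```

View pics/b1.png

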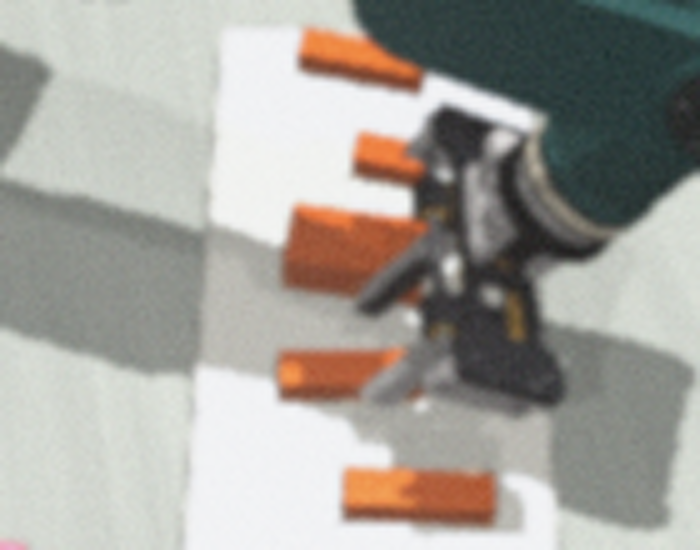

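The crop shows the fingertips at about (365,305) and (375,395), on either side of baton B at (340,375) and clear of the block. I'll descend, close and lift.

{"api": "apply_moves", "payload": {"commands": [[0,0,0,0.004,0.002,-0.015,55],[0,0,0,0.004,0.002,-0.03,55],[0,0,0,0.004,0.002,-0.03,55],[0,0,0,0.004,0.002,-0.03,0],[0,0,0,0.004,0.002,-0.03,0]]}}

```text
time: 3.55
tool_pos: [0.5097, -0.2996, 0.0261]
ee_rot: [3.14, 0.516, -0.193]
wrist_force: [0.9, 0.2, -0.1]
width: 0.0392
finger_force: 0.0
```

{"api": "apply_moves", "payload": {"commands": [[0,0,0,0,0,0,0],[0,0,0,0,0,0,0],[0,0,0,0,0,0,0],[0,0,0,0,0,0.02,0],[0,0,0,0,0,0.06,0]]}}

```text
time: 4.05
tool_pos: [0.5074, -0.2981, 0.0821]
ee_rot: [-3.139, 0.526, -0.191]
wrist_force: [-0.8, 0.0, 0.3]
width: 0.0238
finger_force: 29.9
```

```bash
python3 - <<'E'
from h import *
goal(22,-45,(.40,.165,.36))
from scipy.optimize import least_squares
E
```

```text
t 4.05 tcp [ 0.5074 -0.2981  0.0821] grasp [ 0.5167 -0.2999  0.0983] z [-0.492  0.098 -0.865] x [ 0.849 -0.164 -0.502] w 0.0238 ff 29.9 F [-0.8  0.   0.3] q [-0.529  0.624  1.01  -0.182  2.003  1.198]
turn [ 0.125 -1.321  0.489] shift [-0.0951  0.4681  0.2647]
```

```bash
python3 - <<'E'
from h import *
goal(22.5,-60,(.45,.187,.35))
E
```

```text
t 4.05 tcp [ 0.5074 -0.2981  0.0821] grasp [ 0.5167 -0.2999  0.0983] z [-0.492  0.098 -0.865] x [ 0.849 -0.164 -0.502] w 0.0238 ff 29.9 F [-0.8  0.   0.3] q [-0.529  0.624  1.01  -0.182  2.003  1.198]
turn [ 0.158 -1.583  0.456] shift [-0.0424  0.4913  0.2585]
```

{"api": "apply_moves", "payload": {"commands": [[0.012,-0.12,0.035,0,0.01,0.04,0],[0.024,-0.25,0.07,-0.01,0.03,0.08,0],[0.037,-0.38,0.11,-0.01,0.06,0.12,0],[0.05,-0.51,0.145,-0.02,0.09,0.15,0],[0.063,-0.633,0.182,-0.02,0.13,0.17,0]]}}

```text
time: 4.55
tool_pos: [0.4895, -0.1693, 0.2599]
ee_rot: [-3.029, -0.118, 0.021]
wrist_force: [0.1, 0.7, -0.0]
width: 0.0239
finger_force: 29.9
```

{"api": "apply_moves", "payload": {"commands": [[0.012,-0.12,0.035,0,0.04,0.02,0],[0.024,-0.25,0.07,0,0.085,0.04,0],[0.037,-0.38,0.11,-0.01,0.13,0.06,0],[0.05,-0.51,0.145,-0.02,0.17,0.08,0],[0.063,-0.633,0.182,-0.02,0.21,0.09,0]]}}

```text
time: 5.05
tool_pos: [0.4685, 0.0421, 0.3491]
ee_rot: [-3.043, -0.752, 0.219]
wrist_force: [0.7, 0.2, -0.4]
width: 0.0234
finger_force: 29.9
```

```bash
python3 - <<'E'
from h import *
goal(22.5,-60,(.47,.195,.35))
E
```

```text
t 5.05 tcp [0.4685 0.0421 0.3491] grasp [0.4564 0.0375 0.3628] z [ 0.643  0.244 -0.726] x [0.713 0.158 0.683] w 0.0234 ff 29.9 F [ 0.7  0.2 -0.4] q [-0.408 -0.623  1.824  0.51   1.372  0.952]
turn [ 0.03  -0.299  0.095] shift [ 0.0166  0.1592 -0.0085]
```

{"api": "apply_moves", "payload": {"commands": [[0.006,-0.06,0.02,0.003,0.03,0,0],[0.012,-0.12,0.04,0.006,0.07,0,0],[0.018,-0.18,0.06,0.01,0.11,0,0],[0.024,-0.24,0.08,0.014,0.14,-0.005,0],[0.03,-0.3,0.095,0.017,0.159,-0.008,0]]}}

```text
time: 5.55
tool_pos: [0.4852, 0.202, 0.3372]
ee_rot: [-3.134, -1.041, 0.39]
wrist_force: [0.8, 0.0, -0.4]
width: 0.0238
finger_force: 29.9
```

```bash
python3 - <<'E'
from h import *
goal(22.5,-60,(.497,.207,.33))
s=snapshot("side"); a=proj(s,(.497,.207,.231)); print(a); save(s,"p1.png",(170,60,330,180),5)
s=snapshot("top"); print(proj(s,(.497,.207,.231))); save(s,"p2.png",(130,120,290,240),5)
E
```

```text
t 5.55 tcp [0.4852 0.202  0.3372] grasp [0.4702 0.1957 0.3467] z [ 0.795  0.335 -0.506] x [0.468 0.192 0.863] w 0.0238 ff 29.9 F [ 0.8  0.  -0.4] q [ 0.132 -0.713  2.041  0.318  0.814  1.216]
turn [-0.001 -0.007 -0.004] shift [ 0.0269  0.0113 -0.0166]
[240.19835236 140.20574456]
[197.3181594  189.20021966]
```

View pics/p1.png

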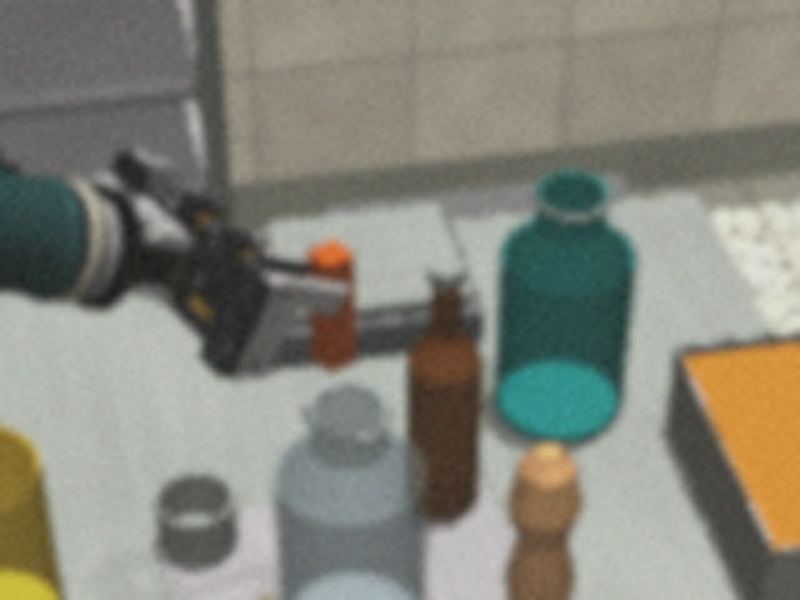

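View pics/p2.png

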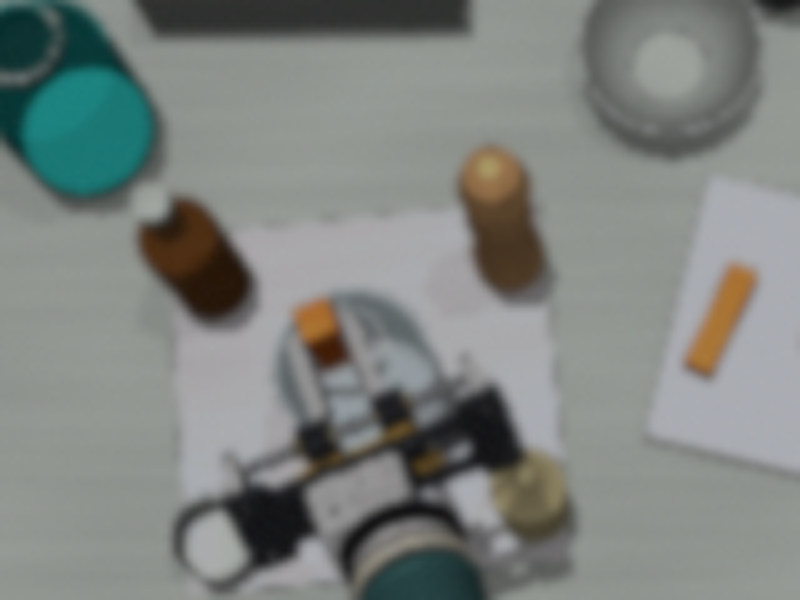

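The baton hangs vertical, just short of the mouth. In the side view the baton bottom is at crop (333,360) and the mouth at (348,393); the top view agrees. I'll move over the mouth and check.

{"api": "apply_moves", "payload": {"commands": [[0,0,0,0.012,0.005,0,0],[0,-0.007,0,0.026,0.0095,-0.005,0],[0,-0.007,0,0.026,0.0095,-0.017,0],[0,-0.007,0,0.026,0.0095,-0.03,0],[0,-0.007,0,0.026,0.0095,-0.03,0]]}}

```text
time: 6.15
tool_pos: [0.5114, 0.2082, 0.3029]
ee_rot: [-3.136, -1.038, 0.386]
wrist_force: [-0.8, 0.5, -1.5]
width: 0.0237
finger_force: 29.9
```

```bash
python3 - <<'E'
from h import *
o,R,g=st()
s=snapshot("side"); print("grasp px",proj(s,g),"mouth px",proj(s,(.496,.205,.231))); A=s["pixels"][75:165,190:290]
s2=snapshot("top"); print("grasp px",proj(s2,g),"mouth",proj(s2,(.496,.205,.231))); B=s2["pixels"][155:245,150:250]
cv2.imwrite("pics/p3.png",cv2.resize(np.hstack([A,B])[:,:,::-1],None,fx=4,fy=4,interpolation=cv2.INTER_CUBIC))
E
```

```text
t 6.15 tcp [0.5114 0.2082 0.3029] grasp [0.4964 0.202  0.3124] z [ 0.796  0.33  -0.508] x [0.47  0.191 0.862] w 0.0237 ff 29.9 F [-0.8  0.5 -1.5] q [ 0.15  -0.632  2.07   0.326  0.704  1.197]
grasp px [239.83447713 122.60229663] mouth px [240.0242474  140.59086374]
grasp px [195.48131546 184.02826507] mouth [197.89302052 189.48297868]
```

View pics/p3.png

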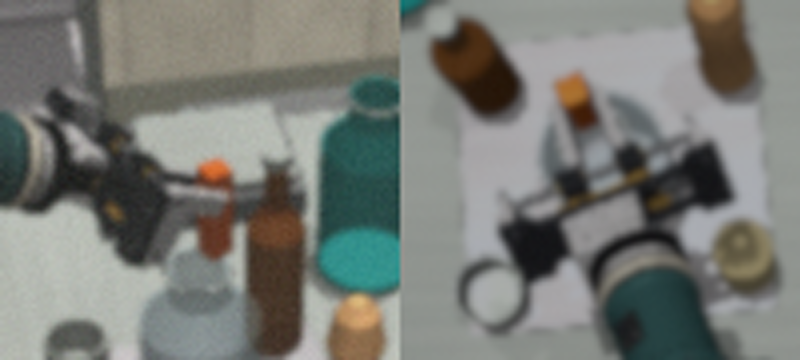

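In the side view the baton axis is about 4 px (11 mm) past the mouth. This matches having gripped it 11 mm below the grasp point. I'll shift back 10 mm and lower it.

{"api": "apply_moves", "payload": {"commands": [[0,0,0,-0.01,0,0,0],[0,0,0,-0.01,0,0,0],[0,0,0,-0.01,0,-0.01,0],[0,0,0,-0.01,0,-0.02,0],[0,0,0,-0.01,0,-0.03,0]]}}

```text
time: 6.75
tool_pos: [0.5022, 0.2091, 0.276]
ee_rot: [-3.138, -1.044, 0.389]
wrist_force: [0.4, -0.3, -1.0]
width: 0.0236
finger_force: 29.9
```

```bash
python3 - <<'E'
from h import *
o,R,g=st()
s=snapshot("side"); A=s["pixels"][90:165,200:280]
s2=snapshot("top"); B=s2["pixels"][160:235,160:240]
cv2.imwrite("pics/p4.png",cv2.resize(np.hstack([A,B])[:,:,::-1],None,fx=5,fy=5,interpolation=cv2.INTER_CUBIC))
E
```

```text
t 6.75 tcp [0.5022 0.2091 0.276 ] grasp [0.4872 0.2029 0.2854] z [ 0.798  0.332 -0.503] x [0.465 0.191 0.864] w 0.0236 ff 29.9 F [ 0.4 -0.3 -1. ] q [ 0.159 -0.652  2.136  0.337  0.653  1.181]
```

View pics/p4.png

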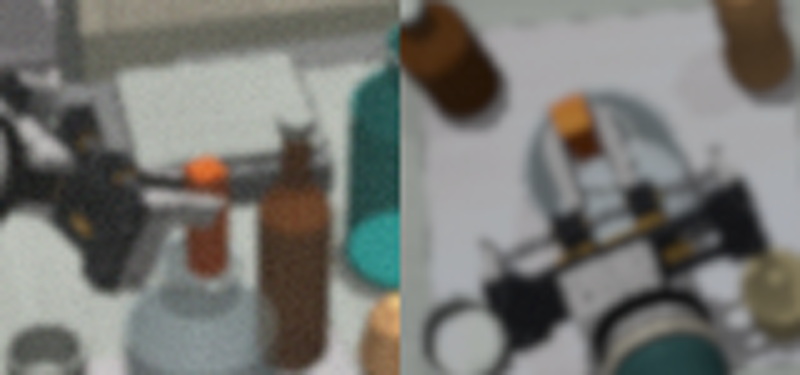

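{"api": "apply_moves", "payload": {"commands": [[0,0,0,-0.004,-0.001,0,0],[0,0,0,-0.004,-0.001,-0.008,0],[0,0,0,-0.004,-0.001,-0.016,0],[0,0,0,-0.004,-0.001,-0.024,0],[0,0,0,-0.004,-0.001,-0.03,0]]}}

```text
time: 7.35
tool_pos: [0.4982, 0.2081, 0.246]
ee_rot: [-3.138, -1.044, 0.389]
wrist_force: [-0.2, 0.1, -0.0]
width: 0.0237
finger_force: 29.9
```

```bash
python3 - <<'E'
from h import *
o,R,g=st()
s=snapshot("side")
print("seen bottom@y", pt(s,(241.4,143.6),.217), "neck px now", proj(s,(.496,.206,.231)))
h=cv2.cvtColor(s["pixels"],cv2.COLOR_RGB2HSV); m=cv2.inRange(h,(3,110,70),(14,255,255))[90:170,225:260]
ys,xs=np.nonzero(m); print(xs.mean()+225,ys.min()+90,ys.max()+90)
E
```

```text
t 7.35 tcp [0.4982 0.2081 0.246 ] grasp [0.4832 0.2018 0.2554] z [ 0.798  0.331 -0.503] x [0.466 0.191 0.864] w 0.0237 ff 29.9 F [-0.2  0.1 -0. ] q [ 0.157 -0.652  2.195  0.368  0.598  1.144]
seen bottom@y [0.50060347 0.20415921 0.217     ] neck px now [239.97390296 140.41593526]
249.07647058823528 127 157
```

Inserted without contact force. I'll release and retreat along the tool axis.

{"api": "apply_moves", "payload": {"commands": [[0,0,0,0,0,0,60],[0,0,0,0,0,0,60],[0,0,0,0,0,0,60],[0,0,0,0,0,0,60],[0,0,0,-0.01,-0.004,0.015,60]]}}

```text
time: 7.9
tool_pos: [0.4879, 0.2042, 0.2595]
ee_rot: [-3.136, -1.04, 0.388]
wrist_force: [0.8, -0.9, -0.2]
width: 0.0558
finger_force: 0.0
```

```bash
python3 - <<'E'
from h import *
o,R,g=st()
s=snapshot("side"); s2=snapshot("top"); A=s["pixels"][90:200,190:290]; B=s2["pixels"][140:250,150:250]
cv2.imwrite("pics/p5.png",cv2.resize(np.hstack([A,B])[:,:,::-1],None,fx=4,fy=4,interpolation=cv2.INTER_CUBIC))
# target: baton A, heading -25, grasp +23 mm outwards
c=np.array([.561,-.061]); h=np.radians(-25); p=c+.023*np.array([np.cos(h),np.sin(h)]); print(p)
goal(-25,30,(*p,.12))
E
```

```text
t 7.9 tcp [0.4879 0.2042 0.2595] grasp [0.4729 0.1979 0.269 ] z [ 0.796  0.331 -0.507] x [0.469 0.192 0.862] w 0.0558 ff 0.0 F [ 0.8 -0.9 -0.2] q [ 0.146 -0.693  2.185  0.355  0.655  1.16 ]
[ 0.58184508 -0.07072022]
t 8.0 tcp [0.489  0.2041 0.2661] grasp [0.474  0.1978 0.2754] z [ 0.802  0.332 -0.497] x [0.46  0.189 0.868] w 0.0565 ff 0.0 F [0.8 0.8 0.3] q [ 0.146 -0.697  2.18   0.356  0.652  1.16 ]
turn [ 0.035  1.611 -0.646] shift [ 0.0843 -0.2708 -0.1624]
```

View pics/p5.png

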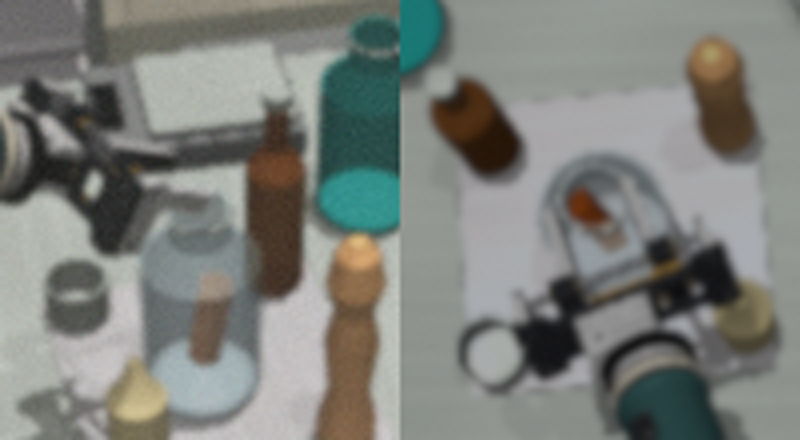

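Baton 1 is wholly inside the jar, leaning (side crop (208,320)), and the jar still stands in place. Next is baton A, at (274,184).

{"api": "apply_moves", "payload": {"commands": [[0.003,0.13,-0.05,-0.02,-0.01,0.03,60],[0.006,0.26,-0.1,-0.03,-0.02,0.06,60],[0.009,0.39,-0.15,-0.03,-0.04,0.08,60],[0.012,0.52,-0.21,-0.03,-0.07,0.09,60],[0.014,0.64,-0.26,-0.03,-0.1,0.09,60]]}}

```text
time: 8.5
tool_pos: [0.4595, 0.1038, 0.3567]
ee_rot: [-2.958, -0.422, -0.006]
wrist_force: [0.3, -0.2, -0.6]
width: 0.0564
finger_force: 0.0
```

{"api": "apply_moves", "payload": {"commands": [[0.003,0.13,-0.05,0,-0.03,0,60],[0.006,0.26,-0.1,0.01,-0.07,0,60],[0.009,0.39,-0.15,0.03,-0.11,-0.01,60],[0.012,0.52,-0.21,0.05,-0.15,-0.03,60],[0.014,0.64,-0.26,0.08,-0.17,-0.06,60]]}}

```text
time: 9.0
tool_pos: [0.5406, -0.0694, 0.2939]
ee_rot: [-3.033, 0.213, -0.273]
wrist_force: [-0.1, 1.2, 0.3]
width: 0.0563
finger_force: 0.0
```

```bash
python3 - <<'E'
from h import *
goal(-25,30,(.5818,-.0707,.10))
s=snapshot("side")
hsv=cv2.cvtColor(s["pixels"],cv2.COLOR_RGB2HSV); m=cv2.inRange(hsv,(3,110,70),(16,255,255))
k,l,S,c=cv2.connectedComponentsWithStats(m)
print([(c[i].round(1).tolist(),int(S[i,4]),pt(s,c[i],.027).round(3).tolist()) for i in range(1,k) if S[i,4]>40])
E
```

```text
t 9.0 tcp [ 0.5406 -0.0694  0.2939] grasp [ 0.5439 -0.0724  0.3122] z [-0.173  0.161 -0.972] x [ 0.941 -0.264 -0.211] w 0.0563 ff 0.0 F [-0.1  1.2  0.3] q [-0.298  0.233  1.05   0.117  2.071  1.603]
turn [ 0.013  0.327 -0.123] shift [ 0.0327  0.0026 -0.2102]
[([258.7, 141.2], 313, [0.616, 0.43, 0.027]), ([276.9, 193.0], 63, [0.619, 0.113, 0.027]), ([272.3, 231.5], 176, [0.558, -0.063, 0.027]), ([277.5, 251.3], 107, [0.555, -0.148, 0.027]), ([270.7, 269.9], 424, [0.516, -0.214, 0.027]), ([283.4, 318.6], 257, [0.514, -0.383, 0.027])]
```

{"api": "apply_moves", "payload": {"commands": [[0.005,0.13,-0.05,0.01,0,-0.045,58],[0.009,0.25,-0.09,0.02,0.002,-0.09,58],[0.013,0.327,-0.123,0.032,0.004,-0.135,58],[0.013,0.327,-0.123,0.032,0.004,-0.18,58],[0.013,0.327,-0.123,0.032,0.004,-0.22,58]]}}

```text
time: 9.55
tool_pos: [0.5703, -0.0613, 0.0667]
ee_rot: [-3.138, 0.532, -0.43]
wrist_force: [0.9, 0.9, 0.1]
width: 0.0543
finger_force: 0.0
```

```bash
python3 - <<'E'
from h import *
goal(-25,30,(.581,-.070,.0375))
s=snapshot("side"); 
save(s,"a1.png",(220,180,340,270),5)
E
```

```text
t 9.55 tcp [ 0.5703 -0.0613  0.0667] grasp [ 0.579  -0.0654  0.0829] z [-0.459  0.215 -0.862] x [ 0.784 -0.359 -0.507] w 0.0543 ff 0.0 F [0.9 0.9 0.1] q [-0.261  0.605  1.071  0.098  1.988  1.757]
turn [-0.006 -0.006 -0.005] shift [ 0.0022 -0.0047 -0.0455]
```

View pics/a1.png

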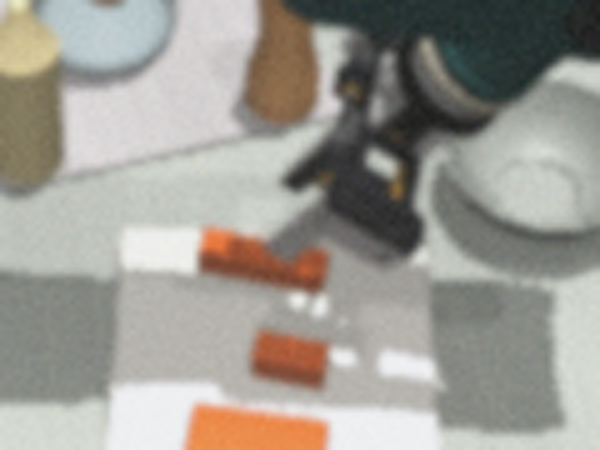

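The near fingertip is at about (280,245), at baton A's outer half, with the bowl and stub clear. That was my tenth picture, so I'll rely on numbers from here. Descend, grip, lift.

{"api": "apply_moves", "payload": {"commands": [[0,0,0,0.002,-0.005,-0.015,58],[0,0,0,0.002,-0.005,-0.03,58],[0,0,0,0.002,-0.005,-0.0455,58],[0,0,0,0.002,-0.005,-0.0455,58],[0,0,0,0.002,-0.005,-0.0455,0]]}}

```text
time: 10.1
tool_pos: [0.5728, -0.0669, 0.0279]
ee_rot: [-3.137, 0.526, -0.43]
wrist_force: [0.3, -0.4, -0.2]
width: 0.0494
finger_force: 0.0
```

{"api": "apply_moves", "payload": {"commands": [[0,0,0,0,0,0,0],[0,0,0,0,0,0,0],[0,0,0,0,0,0,0],[0,0,0,0,0,0,0],[0,0,0,0,0,0.03,0]]}}

```text
time: 10.6
tool_pos: [0.5699, -0.0663, 0.0531]
ee_rot: [-3.14, 0.536, -0.432]
wrist_force: [0.5, 0.2, -1.6]
width: 0.0238
finger_force: 29.9
```

```bash
python3 - <<'E'
from h import *
goal(22.5,-60,(.465,.194,.34))
E
```

```text
t 10.6 tcp [ 0.5699 -0.0663  0.0531] grasp [ 0.5786 -0.0703  0.0693] z [-0.463  0.215 -0.86 ] x [ 0.781 -0.36  -0.511] w 0.0238 ff 29.9 F [ 0.5  0.2 -1.6] q [-0.267  0.62   1.079  0.093  1.971  1.749]
turn [-0.034 -1.62   0.641] shift [-0.0898  0.2665  0.2775]
```

{"api": "apply_moves", "payload": {"commands": [[0,0,0,-0.01,0,0.04,0],[-0.003,-0.13,0.05,-0.04,0,0.08,0],[-0.006,-0.27,0.1,-0.07,0,0.125,0],[-0.01,-0.4,0.16,-0.1,0.01,0.165,0],[-0.013,-0.53,0.21,-0.12,0.02,0.21,0]]}}

```text
time: 11.1
tool_pos: [0.4531, -0.0474, 0.264]
ee_rot: [-2.988, 0.012, -0.172]
wrist_force: [0.8, -1.4, -0.2]
width: 0.024
finger_force: 29.9
```

{"api": "apply_moves", "payload": {"commands": [[-0.003,-0.13,0.05,0,0.01,0.03,0],[-0.006,-0.27,0.1,0,0.035,0.06,0],[-0.01,-0.4,0.16,0,0.06,0.09,0],[-0.012,-0.53,0.21,0,0.09,0.09,0],[-0.015,-0.66,0.26,0,0.12,0.09,0]]}}

```text
time: 11.6
tool_pos: [0.4544, 0.0729, 0.3555]
ee_rot: [-2.979, -0.65, 0.094]
wrist_force: [-0.3, -0.5, -1.4]
width: 0.0239
finger_force: 29.9
```

```bash
python3 - <<'E'
from h import *
goal(22.5,-60,(.465,.194,.34))
E
```

```text
t 11.6 tcp [0.4544 0.0729 0.3555] grasp [0.4435 0.0688 0.3702] z [ 0.58   0.218 -0.785] x [0.792 0.075 0.606] w 0.0239 ff 29.9 F [-0.3 -0.5 -1.4] q [-0.241 -0.6    1.759  0.362  1.416  1.229]
turn [-0.01  -0.411  0.171] shift [ 0.0257  0.1273 -0.0249]
```

{"api": "apply_moves", "payload": {"commands": [[-0.003,-0.13,0.05,0.005,0.025,0.01,0],[-0.006,-0.26,0.1,0.01,0.055,0.01,0],[-0.01,-0.38,0.15,0.015,0.085,0,0],[-0.01,-0.41,0.171,0.025,0.115,-0.01,0],[-0.01,-0.41,0.171,0.04,0.131,-0.03,0]]}}

```text
time: 12.1
tool_pos: [0.4932, 0.2049, 0.3215]
ee_rot: [-3.135, -1.039, 0.389]
wrist_force: [0.5, -0.4, 0.6]
width: 0.0239
finger_force: 29.9
```

```bash
cat >> h.py <<'E'
def check():
    o,R,g=st()
    s=snapshot("side"); hsv=cv2.cvtColor(s["pixels"],cv2.COLOR_RGB2HSV); m=cv2.inRange(hsv,(2,120,90),(12,255,255))
    q=proj(s,g).astype(int); m[:, :q[0]-14]=0; m[:,q[0]+20:]=0; m[:q[1]-25]=0; m[q[1]+40:]=0
    k,l,S,c=cv2.connectedComponentsWithStats(m); print("comps",[(c[i].round(1).tolist(),S[i].tolist()) for i in range(1,k) if S[i,4]>8])
    e=R.as_matrix()
    for d in (.0,.006,.011,.016):
        ctr=lambda u: g+np.array([.924,.383,0])*d+e[:,0]*0+np.array([0,0,u])
        print(d,"pred top",proj(s,ctr(.022)).round(1),"bot",proj(s,ctr(-.068)).round(1))
    print("mouth",proj(s,(.496,.206,.231)).round(1))
E
python3 -c "
from h import *
check()"
```

```text
t 12.1 tcp [0.4932 0.2049 0.3215] grasp [0.4783 0.1986 0.3311] z [ 0.795  0.333 -0.507] x [0.47  0.192 0.862] w 0.0239 ff 29.9 F [ 0.5 -0.4  0.6] q [ 0.144 -0.687  2.06   0.314  0.77   1.215]
comps [([238.6, 114.8], [235, 111, 8, 8, 47]), ([239.5, 129.3], [236, 123, 8, 13, 64])]
0.0 pred top [234.4 114. ] bot [235.2 135.2]
0.006 pred top [235.9 113.4] bot [236.6 134.6]
0.011 pred top [237.2 112.9] bot [237.8 134.1]
0.016 pred top [238.5 112.4] bot [239.  133.6]
mouth [240.  140.4]
```

{"api": "apply_moves", "payload": {"commands": [[0,0,0,0.003,0.002,0,0],[0,0,0,0.003,0.002,-0.013,0],[0,0,0,0.003,0.002,-0.026,0],[0,0,0,0.003,0.002,-0.038,0],[0,0,0,0.003,0.002,-0.045,0]]}}

```text
time: 12.65
tool_pos: [0.4973, 0.2042, 0.2752]
ee_rot: [-3.134, -1.035, 0.384]
wrist_force: [0.6, 1.2, -1.6]
width: 0.0235
finger_force: 29.9
```

```bash
python3 -c "
from h import *
check()"
```

```text
t 12.65 tcp [0.4973 0.2042 0.2752] grasp [0.4824 0.198  0.2848] z [ 0.795  0.329 -0.51 ] x [0.473 0.191 0.86 ] w 0.0235 ff 29.9 F [ 0.6  1.2 -1.6] q [ 0.144 -0.668  2.14   0.345  0.677  1.174]
comps [([240.5, 125.6], [236, 122, 9, 8, 54]), ([254.3, 131.8], [253, 130, 3, 5, 9]), ([240.4, 139.9], [237, 134, 7, 11, 56])]
0.0 pred top [236.  125.1] bot [236.7 145.4]
0.006 pred top [237.5 124.5] bot [238.1 144.8]
0.011 pred top [238.7 124. ] bot [239.3 144.3]
0.016 pred top [240.  123.5] bot [240.5 143.8]
mouth [240.  140.4]
```

{"api": "apply_moves", "payload": {"commands": [[0,0,0,-0.001,0.003,0,0],[0,0,0,-0.001,0.003,-0.008,0],[0,0,0,-0.001,0.003,-0.016,0],[0,0,0,-0.001,0.003,-0.024,0],[0,0,0,-0.001,0.003,-0.029,0]]}}

```text
time: 13.2
tool_pos: [0.4963, 0.2081, 0.2468]
ee_rot: [-3.134, -1.036, 0.385]
wrist_force: [-0.4, -0.1, -1.1]
width: 0.0233
finger_force: 29.9
```

{"api": "apply_moves", "payload": {"commands": [[0,0,0,0,0,0,60],[0,0,0,0,0,0,60],[0,0,0,0,0,0,60],[0,0,0,0,0,0,60],[0,0,0,-0.01,-0.004,0.015,60]]}}

```text
time: 13.7
tool_pos: [0.486, 0.2041, 0.2604]
ee_rot: [-3.132, -1.032, 0.384]
wrist_force: [-0.0, -0.1, 0.4]
width: 0.056
finger_force: 0.0
```

```bash
python3 - <<'E'
from h import *
check()
s=snapshot("side"); hsv=cv2.cvtColor(s["pixels"],cv2.COLOR_RGB2HSV); m=cv2.inRange(hsv,(2,60,70),(14,255,255))
k,l,S,c=cv2.connectedComponentsWithStats(m); print("all",[(c[i].round().tolist(),S[i].tolist()) for i in range(1,k) if S[i,4]>15])
for q in ("baton0","jar","jar_mouth"): print(q,[(np.round(d["pixel"]).tolist(),round(d["score"],2)) for d in place_of("side",q)])
# baton C
h=np.radians(-14); p=np.array([.516,-.382])+.02*np.array([np.cos(h),np.sin(h)]); print(p)
goal(-14,30,(*p,.1))
E
```

```text
t 13.7 tcp [0.486  0.2041 0.2604] grasp [0.4711 0.1979 0.2701] z [ 0.792  0.33  -0.513] x [0.476 0.192 0.858] w 0.056 ff 0.0 F [-0.  -0.1  0.4] q [ 0.148 -0.695  2.179  0.345  0.668  1.173]
comps []
0.0 pred top [232.9 129. ] bot [233.8 148.9]
0.006 pred top [234.4 128.4] bot [235.2 148.3]
0.011 pred top [235.6 127.9] bot [236.3 147.8]
0.016 pred top [236.9 127.4] bot [237.5 147.3]
mouth [240.  140.4]
all [([259.0, 138.0], [252, 127, 14, 32, 241]), ([276.0, 184.0], [269, 161, 17, 44, 248]), ([237.0, 173.0], [230, 164, 17, 21, 180]), ([278.0, 251.0], [270, 246, 16, 11, 130]), ([271.0, 270.0], [257, 261, 29, 20, 470]), ([284.0, 319.0], [269, 313, 30, 12, 311])]
baton0 [([281.0, 319.0], 0.81), ([237.0, 141.0], 0.63)]
jar [([282.0, 141.0], 0.89), ([168.0, 181.0], 0.75), ([238.0, 185.0], 0.7)]
jar_mouth [([236.0, 139.0], 0.96), ([286.0, 98.0], 0.68), ([160.0, 142.0], 0.64)]
[ 0.53540591 -0.38683844]
t 13.95 tcp [0.4867 0.2041 0.2634] grasp [0.4718 0.1979 0.273 ] z [ 0.795  0.33  -0.508] x [0.471 0.191 0.861] w 0.0563 ff 0.0 F [-0.2  0.5 -0.1] q [ 0.148 -0.697  2.178  0.345  0.666  1.173]
turn [-0.119  1.578 -0.497] shift [ 0.0396 -0.5887 -0.1797]
```

Baton 2 is inside too: the orange in the jar spans rows 164–185, below the rim at row 140. Next is baton C, at (356,194).

{"api": "apply_moves", "payload": {"commands": [[-0.009,0.12,-0.04,-0.02,-0.01,0.03,60],[-0.018,0.24,-0.08,-0.03,-0.03,0.06,60],[-0.027,0.36,-0.12,-0.03,-0.06,0.08,60],[-0.036,0.48,-0.16,-0.03,-0.1,0.09,60],[-0.044,0.6,-0.19,-0.03,-0.14,0.09,60]]}}

```text
time: 14.45
tool_pos: [0.4572, 0.0632, 0.3568]
ee_rot: [-3.001, -0.445, 0.096]
wrist_force: [1.5, 0.9, 0.6]
width: 0.0562
finger_force: 0.0
```

{"api": "apply_moves", "payload": {"commands": [[-0.009,0.12,-0.04,0,-0.05,0,60],[-0.018,0.24,-0.08,0.01,-0.1,-0.01,60],[-0.027,0.36,-0.12,0.02,-0.15,-0.02,60],[-0.036,0.48,-0.16,0.03,-0.2,-0.03,60],[-0.044,0.6,-0.19,0.04,-0.245,-0.05,60]]}}

```text
time: 14.95
tool_pos: [0.4966, -0.1781, 0.3061]
ee_rot: [-3.046, 0.156, -0.096]
wrist_force: [-0.3, 1.1, 0.2]
width: 0.0566
finger_force: 0.0
```

```bash
python3 -c "
from h import *
goal(-14,30,(.5354,-.3868,.1))"
```

```text
t 14.95 tcp [ 0.4966 -0.1781  0.3061] grasp [ 0.4994 -0.1801  0.3246] z [-0.145  0.11  -0.983] x [ 0.983 -0.095 -0.156] w 0.0566 ff 0.0 F [-0.3  1.1  0.2] q [-0.473  0.178  1.084  0.036  2.06   1.216]
turn [-0.027  0.377 -0.114] shift [ 0.0297 -0.2065 -0.2224]
```

{"api": "apply_moves", "payload": {"commands": [[-0.007,0.09,-0.03,0.006,-0.045,0,60],[-0.014,0.19,-0.06,0.012,-0.09,-0.02,60],[-0.02,0.28,-0.09,0.018,-0.13,-0.04,58],[-0.027,0.377,-0.114,0.025,-0.17,-0.07,58],[-0.027,0.377,-0.114,0.03,-0.206,-0.1,58]]}}

```text
time: 15.45
tool_pos: [0.527, -0.3828, 0.1974]
ee_rot: [-3.135, 0.531, -0.238]
wrist_force: [0.2, 0.1, -0.8]
width: 0.0549
finger_force: 0.0
```

{"api": "apply_moves", "payload": {"commands": [[0,0,0,0,0,-0.04,58],[0,0,0,0,0,-0.08,58],[0,0,0,0,0,-0.11,58],[0,0,0,0,0,-0.13,58],[0,0,0,0,0,-0.135,58]]}}

```text
time: 15.95
tool_pos: [0.524, -0.3803, 0.0652]
ee_rot: [-3.135, 0.53, -0.239]
wrist_force: [1.0, 0.6, -0.6]
width: 0.0549
finger_force: 0.0
```

```bash
python3 - <<'E'
from h import *
goal(-14,30,(.5354,-.3868,.0385))
s=snapshot("side"); hsv=cv2.cvtColor(s["pixels"],cv2.COLOR_RGB2HSV); m=cv2.inRange(hsv,(2,60,70),(14,255,255))
k,l,S,c=cv2.connectedComponentsWithStats(m); print("all",[(c[i].round().tolist(),S[i].tolist()) for i in range(1,k) if S[i,4]>15 and c[i][1]>240])
print(proj(s,(.516,-.382,.027)),proj(s,(.4724,-.371,.027)),proj(s,(.5597,-.393,.027)))
E
```

```text
t 15.95 tcp [ 0.524  -0.3803  0.0652] grasp [ 0.5332 -0.3827  0.0814] z [-0.49   0.126 -0.863] x [ 0.838 -0.204 -0.506] w 0.0549 ff 0.0 F [ 1.   0.6 -0.6] q [-0.618  0.775  0.805 -0.205  2.053  1.144]
turn [-0.007 -0.005 -0.002] shift [ 0.0023 -0.0042 -0.043 ]
all [([278.0, 251.0], [270, 246, 16, 11, 127]), ([271.0, 270.0], [257, 261, 29, 20, 472]), ([280.0, 319.0], [268, 313, 31, 13, 244])]
[283.92273602 318.18796636] [268.66436848 317.50058797] [299.25470895 318.87303604]
```

{"api": "apply_moves", "payload": {"commands": [[0,0,0,0.002,-0.004,-0.015,58],[0,0,0,0.002,-0.004,-0.03,58],[0,0,0,0.002,-0.004,-0.043,58],[0,0,0,0.002,-0.004,-0.043,58],[0,0,0,0.002,-0.004,-0.043,0]]}}

```text
time: 16.5
tool_pos: [0.5271, -0.3853, 0.0273]
ee_rot: [-3.138, 0.523, -0.241]
wrist_force: [0.3, 0.3, -0.3]
width: 0.0497
finger_force: 0.0
```

{"api": "apply_moves", "payload": {"commands": [[0,0,0,0,0,0,0],[0,0,0,0,0,0,0],[0,0,0,0,0,0,0],[0,0,0,0,0,0,0],[0,0,0,0,0,0.03,0]]}}

```text
time: 17.0
tool_pos: [0.5254, -0.3839, 0.0531]
ee_rot: [-3.134, 0.531, -0.239]
wrist_force: [-0.0, 0.1, -1.0]
width: 0.0234
finger_force: 30.0
```

```bash
python3 -c "
from h import *
goal(22.5,-60,(.465,.194,.34))"
```

```text
t 17.0 tcp [ 0.5254 -0.3839  0.0531] grasp [ 0.5346 -0.3863  0.0693] z [-0.49   0.127 -0.862] x [ 0.838 -0.204 -0.506] w 0.0234 ff 30.0 F [-0.   0.1 -1. ] q [-0.62   0.791  0.804 -0.205  2.039  1.145]
turn [ 0.115 -1.596  0.491] shift [-0.0453  0.5841  0.2775]
```

Gripped (width 23.4 mm). Transfer, lifting first.

{"api": "apply_moves", "payload": {"commands": [[0,0,0,0,0,0.045,0],[0.008,-0.11,0.035,-0.01,0.01,0.09,0],[0.016,-0.22,0.07,-0.02,0.03,0.135,0],[0.025,-0.34,0.105,-0.03,0.06,0.175,0],[0.034,-0.46,0.14,-0.04,0.1,0.2,0]]}}

```text
time: 17.5
tool_pos: [0.4879, -0.2859, 0.2621]
ee_rot: [-3.035, 0.063, -0.067]
wrist_force: [0.5, -0.0, 0.9]
width: 0.0235
finger_force: 30.0
```

{"api": "apply_moves", "payload": {"commands": [[0.01,-0.12,0.035,-0.005,0.045,0.02,0],[0.02,-0.24,0.07,-0.01,0.09,0.04,0],[0.028,-0.36,0.11,-0.015,0.14,0.06,0],[0.035,-0.48,0.15,-0.02,0.18,0.08,0],[0.045,-0.6,0.185,-0.03,0.22,0.1,0]]}}

```text
time: 18.0
tool_pos: [0.4567, -0.0632, 0.3598]
ee_rot: [-3.003, -0.534, 0.121]
wrist_force: [-0.4, -0.6, -0.7]
width: 0.0234
finger_force: 30.0
```

```bash
python3 -c "
from h import *
goal(22.5,-60,(.478,.1985,.335))"
```

```text
t 18.0 tcp [ 0.4567 -0.0632  0.3598] grasp [ 0.4476 -0.0669  0.3758] z [ 0.484  0.198 -0.853] x [0.855 0.104 0.509] w 0.0234 ff 30.0 F [-0.4 -0.6 -0.7] q [-0.612 -0.435  1.611  0.457  1.638  0.907]
turn [ 0.035 -0.521  0.166] shift [ 0.0363  0.2679 -0.0342]
```

{"api": "apply_moves", "payload": {"commands": [[0.007,-0.1,0.03,0,0.045,0.01,0],[0.014,-0.21,0.07,0,0.09,0.01,0],[0.021,-0.32,0.1,0.005,0.13,0.01,0],[0.028,-0.42,0.13,0.01,0.17,0,0],[0.035,-0.521,0.166,0.015,0.21,0,0]]}}

```text
time: 18.5
tool_pos: [0.4823, 0.1464, 0.3543]
ee_rot: [-3.13, -1.032, 0.382]
wrist_force: [0.7, -0.0, -0.9]
width: 0.024
finger_force: 30.0
```

{"api": "apply_moves", "payload": {"commands": [[0,0,0,0.005,0.02,0,0],[0,0,0,0.01,0.04,-0.01,0],[0,0,0,0.021,0.058,-0.02,0],[0,0,0,0.021,0.058,-0.034,0],[0,0,0,0.021,0.058,-0.034,0]]}}

```text
time: 19.0
tool_pos: [0.5021, 0.2043, 0.3203]
ee_rot: [-3.13, -1.029, 0.385]
wrist_force: [0.0, 1.1, -0.8]
width: 0.0236
finger_force: 30.0
```

```bash
python3 -c "
from h import *
check()
goal(22.5,-60,(.4815,.2,.285))"
```

```text
t 19.0 tcp [0.5021 0.2043 0.3203] grasp [0.4872 0.1981 0.33  ] z [ 0.79   0.332 -0.516] x [0.478 0.194 0.857] w 0.0236 ff 30.0 F [ 0.   1.1 -0.8] q [ 0.135 -0.659  2.043  0.325  0.771  1.202]
comps [([241.4, 114.3], [238, 111, 8, 8, 49]), ([242.1, 128.9], [238, 122, 8, 13, 63]), ([255.0, 132.3], [253, 129, 4, 8, 20])]
0.0 pred top [237.1 114. ] bot [237.7 135.3]
0.006 pred top [238.6 113.4] bot [239.2 134.7]
0.011 pred top [239.9 113. ] bot [240.4 134.2]
0.016 pred top [241.1 112.5] bot [241.6 133.7]
mouth [240.  140.4]
t 19.05 tcp [0.5028 0.2036 0.3225] grasp [0.4879 0.1974 0.3321] z [ 0.792  0.331 -0.513] x [0.476 0.192 0.858] w 0.0239 ff 30.0 F [ 0.6 -0.5 -0.9] q [ 0.134 -0.659  2.041  0.325  0.77   1.202]
turn [ 0.001 -0.016 -0.   ] shift [-0.0062  0.0026 -0.0469]
```

{"api": "apply_moves", "payload": {"commands": [[0,-0.016,0,-0.006,0.003,0,0],[0,-0.016,0,-0.006,0.003,-0.013,0],[0,-0.016,0,-0.006,0.003,-0.026,0],[0,-0.016,0,-0.006,0.003,-0.038,0],[0,-0.016,0,-0.006,0.003,-0.046,0]]}}

```text
time: 19.55
tool_pos: [0.4971, 0.2066, 0.276]
ee_rot: [3.14, -1.047, 0.394]
wrist_force: [0.7, 1.0, -0.9]
width: 0.0239
finger_force: 30.0
```

```bash
python3 -c "
from h import *
check()"
```

```text
t 19.55 tcp [0.4971 0.2066 0.276 ] grasp [0.482  0.2004 0.2854] z [ 0.8    0.331 -0.5  ] x [0.462 0.192 0.866] w 0.0239 ff 30.0 F [ 0.7  1.  -0.9] q [ 0.153 -0.672  2.147  0.342  0.66   1.175]
comps [([240.3, 124.9], [236, 121, 9, 9, 53]), ([253.6, 131.8], [253, 130, 2, 5, 9]), ([240.7, 139.3], [237, 133, 7, 12, 53])]
0.0 pred top [235.8 124.6] bot [236.5 144.8]
0.006 pred top [237.3 124. ] bot [237.9 144.2]
0.011 pred top [238.5 123.5] bot [239.1 143.7]
0.016 pred top [239.7 123. ] bot [240.2 143.2]
mouth [240.  140.4]
```

Centred on the mouth, with no contact force. Lower, then release.

{"api": "apply_moves", "payload": {"commands": [[0,0,0,-0.001,0.001,0,0],[0,0,0,-0.001,0.001,-0.008,0],[0,0,0,-0.001,0.001,-0.016,0],[0,0,0,-0.001,0.001,-0.024,0],[0,0,0,-0.001,0.001,-0.03,0]]}}

```text
time: 20.1
tool_pos: [0.4963, 0.2081, 0.2474]
ee_rot: [3.14, -1.049, 0.395]
wrist_force: [-1.0, 0.1, -0.0]
width: 0.0234
finger_force: 30.0
```

{"api": "apply_moves", "payload": {"commands": [[0,0,0,0,0,0,60],[0,0,0,0,0,0,60],[0,0,0,0,0,0,60],[0,0,0,0,0,0,60],[0,0,0,-0.01,-0.004,0.015,60]]}}

```text
time: 20.6
tool_pos: [0.4859, 0.2041, 0.2607]
ee_rot: [3.142, -1.045, 0.394]
wrist_force: [0.2, 0.0, -0.3]
width: 0.056
finger_force: 0.0
```

{"api": "apply_moves", "payload": {"commands": [[0,0.05,0,-0.03,-0.015,0.03,60],[0,0.1,0,-0.05,-0.025,0.06,60],[0,0.15,0,-0.06,-0.04,0.1,60],[0,0.2,0,-0.06,-0.07,0.13,60],[0,0.2,0,-0.06,-0.07,0.13,60]]}}

```text
time: 21.1
tool_pos: [0.4322, 0.1266, 0.4028]
ee_rot: [-3.035, -0.869, 0.289]
wrist_force: [0.6, -0.2, 0.5]
width: 0.0563
finger_force: 0.0
```

```bash
python3 - <<'E'
from h import *
st()
for n in ("side","top"):
    s=snapshot(n); hsv=cv2.cvtColor(s["pixels"],cv2.COLOR_RGB2HSV); m=cv2.inRange(hsv,(2,60,70),(14,255,255))
    k,l,S,c=cv2.connectedComponentsWithStats(m); print(n,[(c[i].round().tolist(),S[i].tolist()) for i in range(1,k) if S[i,4]>15])
    for q in ("baton0","jar","jar_mouth","mill","squeeze"): print(q,[(np.round(d["pixel"]).tolist(),round(d["score"],2)) for d in place_of(n,q)])
    print("rim",proj(s,(.496,.206,.231)))
E
```

```text
t 21.1 tcp [0.4322 0.1266 0.4028] grasp [0.4191 0.1207 0.4149] z [ 0.698  0.319 -0.642] x [0.618 0.184 0.764] w 0.0563 ff 0.0 F [ 0.6 -0.2  0.5] q [-0.226 -0.757  1.833  0.5    1.338  1.077]
side [([259.0, 140.0], [252, 126, 14, 37, 269]), ([277.0, 166.0], [273, 162, 9, 9, 20]), ([238.0, 175.0], [230, 164, 17, 25, 234]), ([277.0, 179.0], [271, 167, 13, 25, 110]), ([276.0, 197.0], [269, 191, 14, 14, 82]), ([278.0, 251.0], [270, 246, 16, 11, 129]), ([271.0, 270.0], [257, 261, 29, 20, 467])]
baton0 []
jar [([173.0, 183.0], 0.96), ([237.0, 187.0], 0.93), ([280.0, 139.0], 0.92)]
jar_mouth [([159.0, 142.0], 0.93), ([236.0, 143.0], 0.86), ([284.0, 99.0], 0.69)]
mill [([276.0, 198.0], 0.81), ([280.0, 256.0], 0.64), ([260.0, 159.0], 0.47)]
squeeze [([225.0, 211.0], 0.8)]
rim [239.97390296 140.41593526]
top [([166.0, 168.0], [158, 160, 17, 15, 107]), ([296.0, 183.0], [291, 178, 10, 13, 32]), ([314.0, 194.0], [306, 181, 18, 25, 92]), ([198.0, 191.0], [192, 186, 14, 11, 94])]
baton0 [([206.0, 201.0], 0.49), ([195.0, 193.0], 0.37)]
jar [([207.0, 202.0], 0.93), ([188.0, 270.0], 0.71), ([151.0, 143.0], 0.66), ([207.0, 196.0], 0.37), ([204.0, 198.0], 0.36)]
jar_mouth [([178.0, 272.0], 0.87), ([136.0, 125.0], 0.87), ([200.0, 189.0], 0.64), ([206.0, 202.0], 0.31)]
mill [([229.0, 174.0], 0.67), ([206.0, 196.0], 0.3)]
squeeze [([206.0, 199.0], 0.63)]
rim [197.60219894 189.48447656]
```

{"api": "apply_moves", "payload": {"commands": [[0,0,0,0.005,-0.02,0,60],[0,0,0,0.01,-0.04,-0.01,60],[0,0,0,0.02,-0.07,-0.02,60],[0,0,0,0.02,-0.1,-0.02,60],[0,0,0,0.02,-0.1,-0.02,60]]}}

```text
time: 22.2
tool_pos: [0.4501, 0.0302, 0.3729]
ee_rot: [-3.023, -0.857, 0.289]
wrist_force: [0.2, 0.3, 0.3]
width: 0.0564
finger_force: 0.0
```

```bash
python3 -c "
from bench import *
print(close_job())"
```

```text
the job is handed in; nothing more can be done
None
```

All three batons are in the glass jar and the job is handed in at about 22 s. The last camera check showed the carrot well below the rim, the jar standing where it was and the block and stub in place; the hand-in call returned no verdict.

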